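# Sort the AA batteries into their stands

### The job

Sort the four AA batteries that stand about the desk: first put the two spent ones (red wrap) in the red stand, then the two charged ones (green wrap) in the green stand. Each battery goes in a pocket of its own and stands upright on the pocket's floor, button end up as it is now. Leave the marker, pen, tape roll and USB stick where they are.

Things in the scene. Friction and masses are not known exactly. Their poses are not given: they have to be found in the camera images.
- red_1: AA battery with a red wrap, silver foot and a red washer round the silver button on top, a cylinder 15 mm across and 50 mm tall, standing upright and loose on the desk (23 g, give or take a third). Origin: centre of its underside; z axis along the battery, towards its top (button) end, up at the start. The two red batteries are alike.
- red_2: AA battery with a red wrap, silver foot and a red washer round the silver button on top, a cylinder 15 mm across and 50 mm tall, standing upright and loose on the desk (23 g, give or take a third). Origin: centre of its underside; z axis along the battery, towards its top (button) end, up at the start. The two red batteries are alike.
- green_1: AA battery with a green wrap, silver foot and a green washer round the silver button on top, a cylinder 15 mm across and 50 mm tall, standing upright and loose on the desk (23 g, give or take a third). Origin: centre of its underside; z axis along the battery, towards its top (button) end, up at the start. The two green batteries are alike.
- green_2: AA battery with a green wrap, silver foot and a green washer round the silver button on top, a cylinder 15 mm across and 50 mm tall, standing upright and loose on the desk (23 g, give or take a third). Origin: centre of its underside; z axis along the battery, towards its top (button) end, up at the start. The two green batteries are alike.
- stand_red: Red battery stand, a flat block 70 mm (x) by 150 mm (y) by 16 mm high, fixed to the desk, any yaw within about 0.5 rad. Two round pockets 40 mm across are sunk in its top, centred at y = +36 mm and y = -36 mm on its y axis (x = 0), 12 mm deep with flat dark floors 4 mm above the desk. Origin: centre of its underside; z up.
- stand_green: Green battery stand, a flat block 70 mm (x) by 150 mm (y) by 16 mm high, fixed to the desk, any yaw within about 0.5 rad. Two round pockets 40 mm across are sunk in its top, centred at y = +36 mm and y = -36 mm on its y axis (x = 0), 12 mm deep with flat dark floors 4 mm above the desk. Origin: centre of its underside; z up.
- marker: White marker with a red cap and end, lying on the desk, 135 mm long (y axis), 17 mm wide, 16 mm high; loose, to be left alone. Origin: centre of its underside.
- pen: Green ballpoint pen lying on the desk, 145 mm long (y axis), 12 mm wide, 9 mm high; loose, to be left alone. Origin: centre of its underside.
- tape_roll: Dark roll of tape lying flat, 55 mm across, 19 mm high; loose, to be left alone. Origin: centre of its underside.
- usb_stick: Orange USB stick lying on the desk, 56 mm long (y axis), 18 mm wide, 8 mm high; loose, to be left alone. Origin: centre of its underside.
Not all that is in view belongs to the job. Several things look just like the stand_red: the one meant starts farthest to the robot's right.

How it is judged:
By the outcome, as a careful person would: the job done as asked, in the order asked, and still so for the second after the job is handed in, with the robot touching nothing.
It also fails if it takes over 102 s, if anything falls off the work surface, if the arm or the gripper's body presses on something with over 40 N, if the wrist force passes 120 N, or if a joint passes its speed limit or range.

### The arm

A 7-joint arm with a two-finger parallel gripper is mounted at the origin on a cart in front of the work surface, level with it; the furniture and walls round the work are solid. World frame = base frame: x ahead of the robot, y to its left, z up, the work surface at z = 0. Lengths are in m, angles in rad, forces in N, time in s.
With the tool pointing down it reaches from about 0.4 to 0.925 m from the base axis. Payload 5.6 kg.
Tool frame: the origin (TCP) lies at the very end of the fingers, on their centre line; the grasp point (between the pads) lies 19 mm behind it; z points along the fingers, y is the line along which they close (so a half turn about z gives the same grasp; the last joint's range is limited). The gripper opens to 85 mm and grips with 20 to 120 N. Pads are 22 mm wide; open, the fingers measure 114 mm over their backs; the gripper's body (76 mm by 85 mm) begins 54 mm behind the grasp point. The pads swing forward as they close: fully open they stand 13 mm farther back than shut.
Start: joints at [-1.34, 0.468, -0.012, 1.603, 0.006, 1.071, -0.056], TCP at [0.176, 0.626, 0.231] pointing down, gripper open.
Joint ranges: [-2.53, 2.53], [-0.31, 2.02], [-1.57, 1.55], [0.28, 2.44], [-1.29, 4.43], [0.15, 1.84], [-2.92, 2.92]. Speed limits (rad/s): [2.57, 2.57, 3.14, 3.14, 3.14, 3.14, 3.14].

### API

Orientations are given as a rotation vector (axis times angle).
In Python, from bench import telemetry, optics, ticket gives the robot as it stands.
- The arm moves only by the shell command python3 -m handwheel 'ROWS' [FORCE]. ROWS is JSON, a list that holds one entry, the list of rows, each a list of 5 numbers: the closure, from 0 (fully open) to 1 (shut), then the shift along the tool's x, y, z in m, then the turn about the tool's z in rad. A call has exactly 8 rows; each row shifts and turns the commanded pose from where the row before left it, along the tool's axes as they then stand; what a row does not reach is not made up. A row lasts 1/8 s, in which the tool goes at most 62.5 mm and 10.7 degrees, less where a joint would pass 70% of its speed; a pose out of reach is approached as far as the arm can. A call with a gripper value outside its range is refused whole. The fingers move at their own pace and stop on an object; FORCE is the grip in N (left out, the last holds). Time passes only in rows, so rows that do not move let the fingers close, or fill a call up. It gives the time, the measured TCP pose, the force, the opening and the grip force at its end, in the units of the state.
- telemetry.observe(): the state, without advancing time (a new reading comes with each control period).
- optics.grab_frame(name): name is "side" or "top" or "wrist"; returns the picture (400x640x3 uint8, blue, green, red); there is no depth.
- optics.camera_info(name): a dict with "fx", "fy", "cx", "cy" (pixels), "pose" (4x4, takes a point from camera to world coordinates); the wrist camera has in their place "mount" (4x4, takes a point from camera to tool coordinates, whose origin is the TCP and whose axes are the flange's). Camera axes: x right, y down, z forward; pixel columns grow to the right and rows downward; lengths in m; the calibration is good to about 2 mm. A picture is of the moment at which its call begins: read the wrist's pose just before it. camera_info takes no time and is no camera call.
- ticket.hand_in(): hands the job in; it is judged then, once.
Trained networks look in the newest picture that a camera, given by its name, has taken for a name from the list of things; names that differ only in an ending like _2 or _b are one class to them, and where a whole thing is asked for, a point or a joint stands for the part that bears it (a point fixed in the world has none). Each returns a list of dicts, best first, with "score" (0 to 1); they miss things now and then, are a little off and sometimes report something else, mostly with a low value. They report only what shows in the picture. A call takes as long as a camera call. They do not tell look-alikes from the thing itself.
- optics.trace(camera, label): "region" (400x640 bool, what is visible of it) and "at" ([column, row] in pixels, amid what is visible of it).
The state is a dict: "time": time; "joints": joint angles; "dq": joint speeds; "tau": joint torques, N m; "tool_pos": TCP position; "ee_rot": TCP orientation; "ft_force": force on the tool from outside, world axes, zero at the start; "ft_torque": the same for the moment, N m; "gripper_width": finger opening in m; "grasp_force": force on a finger pad.
Only numpy, scipy, OpenCV 4.12 (cv2) and the standard library are available. Lean on these libraries where they do the work, as an engineer would, in place of code of your own. Each camera call takes 0.05 s, during which the arm holds its last target. There are 200 camera calls.

## Working session

There is one attempt and no reset: what is moved stays moved. The work goes in short steps, Python scripts to look and compute and a shell command to move; the robot and the scene stay as the last step left them, time stands still between calls to the robot, and variables do not carry over. Pictures are saved under pics/ and viewed, at most 14 in all, crops included, and the job is handed in when it is done.

```bash
ls; mkdir -p pics; python3 - <<'E'
from bench import telemetry, optics
import cv2,numpy as np
s=telemetry.observe();print({k:np.round(v,3).tolist() for k,v in s.items()})
for n in("top","side"):
    im=optics.grab_frame(n);cv2.imwrite(f"pics/{n}0.png",im)
    c=optics.camera_info(n);print(n,c["fx"],c["cx"],c["cy"],np.round(c["pose"],3).tolist())
print(optics.camera_info("wrist"))
E
```

```text
pics
{'time': 0.0, 'joints': [-1.34, 0.468, -0.012, 1.604, 0.006, 1.071, -0.056], 'dq': [-0.001, -0.001, 0.001, 0.001, 0.0, 0.002, -0.001], 'tau': [-0.001, -53.238, 0.021, -25.13, 0.011, 0.008, -0.0], 'tool_pos': [0.176, 0.625, 0.23], 'ee_rot': [-0.429, -3.112, 0.003], 'ft_force': [0.566, -0.047, -0.059], 'ft_torque': [-0.0, -0.031, 0.057], 'grasp_force': 0.0, 'gripper_width': 0.085}
top 464.4903472893258 320.7322023569056 201.392039297213 [[-0.028, -0.991, 0.133, 0.351], [-0.999, 0.03, 0.016, 0.043], [-0.02, -0.133, -0.991, 1.598], [0.0, 0.0, 0.0, 1.0]]
side 464.0215622419116 316.9170240751922 194.7057267278693 [[0.99, -0.08, 0.117, 0.407], [-0.14, -0.665, 0.733, -0.938], [0.019, -0.742, -0.67, 0.943], [0.0, 0.0, 0.0, 1.0]]
{'fx': 328.29022020881763, 'fy': 328.29022020881763, 'cx': 324.0526723901599, 'cy': 201.18803147255002, 'mount': array([[-1.41017849e-03, -9.58546918e-01, -2.84931251e-01,
         7.18796301e-02],
       [ 9.99998985e-01, -1.29311485e-03, -5.98971869e-04,
         5.02289164e-04],
       [ 2.05693808e-04, -2.84931807e-01,  9.58547768e-01,
        -1.41405279e-01],
       [ 0.00000000e+00,  0.00000000e+00,  0.00000000e+00,
         1.00000000e+00]])}
```

View pics/top0.png

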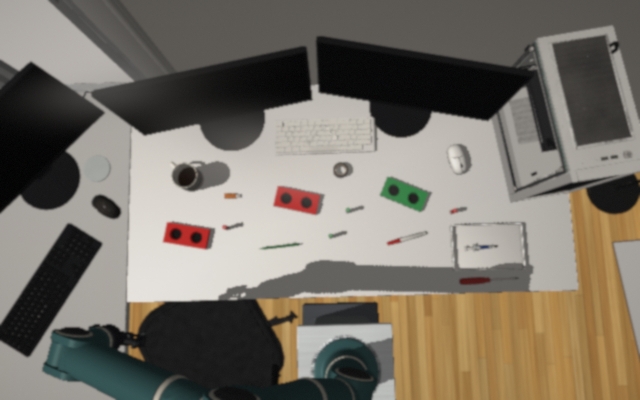

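View pics/side0.png

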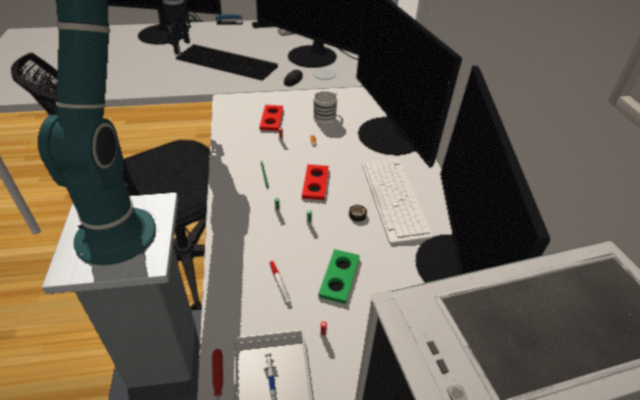

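Top view: the red stands are at (188,235) and (298,200), the green stand at (405,193). The red batteries are near (232,226) and (458,210), the green ones near (338,234) and (354,209). In the top view the robot's right (−y) is image right, so the stand meant is the one at (298,200). The side view agrees: (315,182) is nearer that camera, which sits at −y, than (271,117).

```bash
cat > h.py <<'E'
from bench import telemetry, optics
import cv2,numpy as np
from scipy.spatial.transform import Rotation as R
def campose(n):
    c=optics.camera_info(n)
    if n!="wrist": return c,np.array(c["pose"])
    s=telemetry.observe();T=np.eye(4);T[:3,:3]=R.from_rotvec(s["ee_rot"]).as_matrix();T[:3,3]=s["tool_pos"]
    return c,T@c["mount"]
def onz(cp,uv,z):
    c,P=cp
    uv=np.atleast_2d(uv).astype(float)
    d=np.c_[(uv[:,0]-c["cx"])/c["fx"],(uv[:,1]-c["cy"])/c["fy"],np.ones(len(uv))]@P[:3,:3].T
    return P[:3,3]+d*((z-P[2,3])/d[:,2])[:,None]
def proj(cp,p):
    c,P=cp;q=(np.atleast_2d(p)-P[:3,3])@P[:3,:3]
    return np.c_[q[:,0]/q[:,2]*c["fx"]+c["cx"],q[:,1]/q[:,2]*c["fy"]+c["cy"]]
E
python3 - <<'E'
from h import *
for n in("top","side"):
    im=optics.grab_frame(n);cp=campose(n)
    for l,z in(("red_1",.025),("green_1",.025),("stand_red",.016),("stand_green",.016),("marker",.008),("pen",.005),("tape_roll",.01),("usb_stick",.004)):
        for d in optics.trace(n,l):
            ys,xs=np.nonzero(d["region"]);p=np.c_[xs,ys]
            m=onz(cp,p.mean(0),z)[0]
            r=cv2.minAreaRect(onz(cp,p,z)[:,:2].astype(np.float32)*1000)
            print(n,l,round(d["score"],2),np.round(d["at"]),np.round(m[:2],3),"rect",np.round(r[1]),round(r[2],1))
    if n=="top": cv2.imwrite("pics/c0.png",cv2.resize(im[180:260,150:310],None,fx=5,fy=5,interpolation=cv2.INTER_CUBIC))
E
```

```text
top stand_red 0.93 [188. 237.] [0.461 0.532] rect [160.  74.] 78.1
top stand_red 0.7 [298. 202.] [0.571 0.154] rect [149.  70.] 75.4
top stand_green 0.9 [401. 196.] [ 0.581 -0.215] rect [149.  71.] 66.7
top stand_green 0.15 [408. 241.] [ 0.431 -0.219] rect [ 17. 127.] 15.9
top marker 0.64 [402. 240.] [ 0.428 -0.208] rect [ 24. 130.] 17.9
top pen 0.57 [284. 245.] [0.417 0.208] rect [ 12. 114.] 4.1
top tape_roll 0.59 [333. 169.] [0.671 0.   ] rect [52. 53.] 88.2
top usb_stick 0.53 [229. 196.] [0.596 0.382] rect [53. 18.] 88.3
side red_1 0.48 [321. 330.] [ 0.516 -0.38 ] rect [38. 11.] 81.2
side green_1 0.64 [310. 215.] [ 0.531 -0.022] rect [56. 14.] 82.5
side green_1 0.39 [278. 209.] [0.445 0.037] rect [13. 59.] 0.3
side stand_red 0.92 [315. 183.] [0.569 0.136] rect [170.  71.] 75.8
side stand_red 0.8 [274. 118.] [0.461 0.514] rect [170.  73.] 78.2
side stand_green 0.63 [337. 278.] [ 0.578 -0.232] rect [163.  72.] 65.4
side marker 0.58 [279. 286.] [ 0.432 -0.223] rect [ 15. 140.] 13.5
side tape_roll 0.82 [359. 212.] [ 0.674 -0.007] rect [68. 52.] 79.1
side usb_stick 0.45 [311. 142.] [0.596 0.373] rect [60. 17.] 82.6
side usb_stick 0.28 [278. 209.] [0.446 0.06 ] rect [61. 14.] 89.8
```

View pics/c0.png

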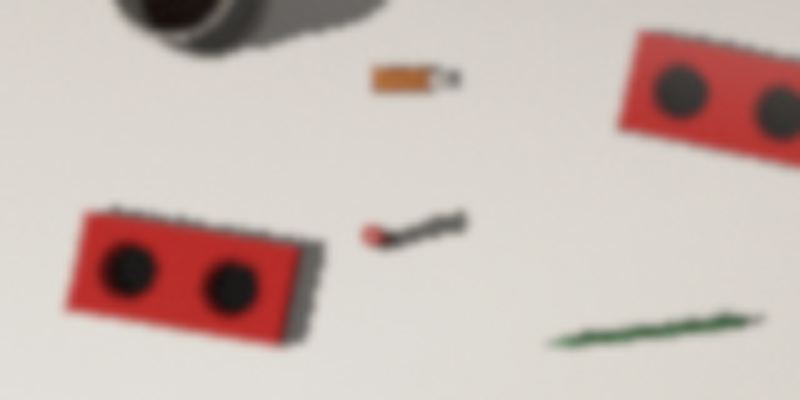

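The crop confirms two like red stands, at (188,235) and (298,200). The right-hand one, at (298,200), is farthest to the robot's right, so it is stand_red. A red battery top shows at about (224,227) and the USB stick at (232,196). Next I triangulate the batteries by colour.

```bash
python3 - <<'E'
from h import *
from scipy.optimize import least_squares
def blobs(n,img):
    hsv=cv2.cvtColor(img,cv2.COLOR_BGR2HSV);o={}
    h,s,v=hsv[...,0],hsv[...,1],hsv[...,2]
    for k,m in(("r",((h<8)|(h>172))&(s>90)&(v>60)),("g",(h>45)&(h<85)&(s>60)&(v>40))):
        N,_,st,ce=cv2.connectedComponentsWithStats(m.astype(np.uint8))
        o[k]=[(st[i],ce[i]) for i in range(1,N) if 12<st[i,4]<260]
    return o
for n in("top","side"):
    im=optics.grab_frame(n);cp=campose(n);b=blobs(n,im)
    for k in b:
        for st,ce in b[k]:
            p=onz(cp,ce,.03)[0]
            if .35<p[0]<.8 and abs(p[1])<.6: print(n,k,st.tolist(),np.round(ce,1),np.round(p[:2],3))
def show(name,p): print(name)
E
```

```text
top r [451, 209, 6, 4, 18] [453.7 210.6] [ 0.517 -0.379]
top r [388, 239, 12, 6, 36] [393.7 241.4] [ 0.419 -0.172]
side r [270, 261, 8, 13, 64] [273.2 267.2] [ 0.42  -0.193]
side r [321, 321, 6, 14, 68] [323.2 327.3] [ 0.518 -0.378]
side g [261, 162, 7, 25, 44] [264.1 174.5] [0.418 0.173]
side g [275, 199, 4, 10, 31] [276.7 203.2] [0.446 0.039]
side g [307, 212, 5, 10, 29] [309.  216.4] [ 0.532 -0.025]
```

```bash
cat >> h.py <<'E'
def delta(x,y,z):
    s=telemetry.observe();M=R.from_rotvec(s["ee_rot"]).as_matrix()
    d=M.T@(np.array([x,y,z])-s["tool_pos"]);ya=np.arctan2(M[1,1],M[0,1])
    print("tool delta mm",np.round(d*1000,1),"yaw of tool y deg",round(np.degrees(ya),1),"tcp",np.round(s["tool_pos"],4),"t",round(s["time"],2),"j",np.round(s["joints"],2))
E
python3 - <<'E'
from h import *
p=onz(campose("top"),(224.5,227),.048)[0];print(p);delta(p[0],p[1],.2)
E
```

```text
[0.48313015 0.39362587 0.048     ]
tool delta mm [-358.7 -140.4   31.3] yaw of tool y deg 74.3 tcp [0.1758 0.6258 0.2313] t 1.1 j [-1.34  0.47 -0.01  1.6   0.01  1.07 -0.06]
```

```bash
python3 -m handwheel '[[[0,-0.045,-0.0175,0.004,0],[0,-0.045,-0.0175,0.004,0],[0,-0.045,-0.0175,0.004,0],[0,-0.045,-0.0175,0.004,0],[0,-0.045,-0.0175,0.004,0],[0,-0.045,-0.0175,0.004,0],[0,-0.045,-0.0175,0.004,0],[0,-0.045,-0.0175,0.003,0]]]' 40
cat > look.py <<'E'
# wrist picture: colour blobs of battery tops
from h import *
import sys
cp=campose("wrist");im=optics.grab_frame("wrist");cv2.imwrite(f"pics/{sys.argv[1]}.png",im)
hsv=cv2.cvtColor(im,cv2.COLOR_BGR2HSV);h,s,v=[hsv[...,i] for i in range(3)]
for k,m in(("r",((h<8)|(h>172))&(s>110)&(v>50)),("g",(h>45)&(h<85)&(s>80)&(v>40))):
    N,L,st,ce=cv2.connectedComponentsWithStats(m.astype(np.uint8))
    for i in range(1,N):
        if st[i,4]>60: print(k,st[i].tolist(),np.round(ce[i],1),"z50",np.round(onz(cp,ce[i],.05)[0,:2],4),"z16",np.round(onz(cp,ce[i],.016)[0,:2],4))
delta(0,0,0)
E
python3 look.py w1
```

```text
time: 2.1
tool_pos: [0.4857, 0.3927, 0.2003]
ee_rot: [0.429, 3.112, 0.0]
ft_force: [-0.2, -0.1, -0.2]
gripper_width: 0.0855
grasp_force: 0.0
r [376, 73, 163, 87, 9626] [456.3 116.2] z50 [0.4575 0.5193] z16 [0.4623 0.5317]
r [317, 172, 15, 22, 221] [324.2 182.9] z50 [0.4833 0.3939] z16 [0.4911 0.3917]
r [70, 272, 116, 55, 3266] [120.4 293.3] z50 [0.5377 0.1644] z16 [0.5518 0.1355]
g [79, 137, 118, 48, 913] [136.9 160.5] z50 [0.4181 0.2383] z16 [0.4182 0.218 ]
tool delta mm [ 366.  -507.7  199.3] yaw of tool y deg 73.8 tcp [0.4923 0.386  0.2   ] t 2.15 j [-0.8   0.46  0.1   1.7  -0.05  0.99  0.61]
```

View pics/w1.png

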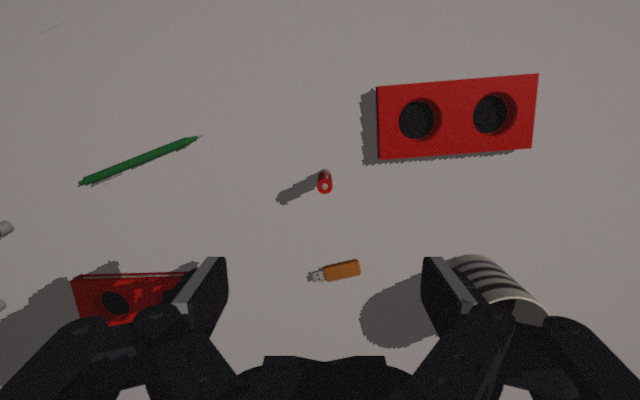

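The wrist view shows the red battery top at (325,186), with the USB stick at (340,271), the decoy stand upper right and the true stand lower left. I'll look again now that the arm has settled.

```bash
python3 look.py w2; python3 - <<'E'
from h import *
im=cv2.imread("pics/w2.png");cp=campose("wrist")
hsv=cv2.cvtColor(im,cv2.COLOR_BGR2HSV);h,s,v=[hsv[...,i] for i in range(3)]
u,v_=np.round(proj(cp,[.485,.394,.05])[0]).astype(int);print(u,v_)
cv2.imwrite("pics/w2c.png",cv2.resize(im[v_-40:v_+40,u-50:u+50],None,fx=6,fy=6,interpolation=cv2.INTER_CUBIC))
print(onz(cp,(u,v_),.05))
E
```

```text
r [381, 60, 165, 91, 10011] [462.9 105. ] z50 [0.4582 0.5189] z16 [0.4624 0.5319]
r [322, 163, 16, 21, 212] [329.5 173.7] z50 [0.4836 0.3937] z16 [0.4908 0.3921]
r [75, 265, 124, 62, 3679] [125.  290.1] z50 [0.5411 0.1621] z16 [0.5549 0.1335]
g [83, 128, 118, 51, 931] [141.  153.1] z50 [0.4189 0.2381] z16 [0.4184 0.2184]
tool delta mm [ 362.7 -509.   199.8] yaw of tool y deg 73.8 tcp [0.4901 0.3878 0.2001] t 2.2 j [-0.8   0.45  0.1   1.7  -0.05  0.99  0.6 ]
329 178
[[0.48497159 0.39397345 0.05      ]]
```

View pics/w2c.png

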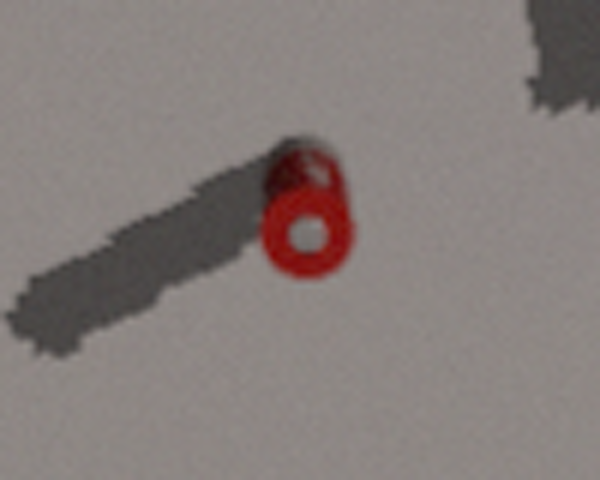

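```bash
python3 - <<'E'
from h import *
delta(.4846,.3937,.022)
E
```

```text
tool delta mm [  7.6   4.5 178. ] yaw of tool y deg 73.8 tcp [0.4901 0.3878 0.2001] t 2.2 j [-0.8   0.45  0.1   1.7  -0.05  0.99  0.6 ]
```

```bash
python3 -m handwheel '[[[0.5,0,0,0,0],[0.5,0,0,0.03,0],[0.5,0,0,0.04,0],[0.5,0,0,0.03,0],[0.5,0,0,0.02,0],[0.5,0,0,0.01,0],[0.5,0,0,0,0],[0.5,0,0,0,0]]]' 40
python3 look.py w3;  python3 - <<'E'
from h import *
delta(.4846,.3937,.022)
E
```

```text
time: 3.2
tool_pos: [0.4851, 0.3943, 0.0714]
ee_rot: [0.429, 3.111, 0.002]
ft_force: [-0.4, -0.6, -0.4]
gripper_width: 0.0429
grasp_force: 0.0
r [405, 57, 235, 138, 23128] [521.3 126.4] z50 [0.4522 0.5033] z16 [0.4598 0.522 ]
r [309, 213, 26, 44, 769] [322. 235.] z50 [0.4805 0.3949] z16 [0.494  0.3909]
r [0, 354, 85, 7, 428] [ 41. 357.] z50 [0.5104 0.2105] z16 [0.5302 0.168 ]
r [0, 363, 73, 34, 1452] [ 29.2 375.7] z50 [0.521  0.1964] z16 [0.543 0.151]
g [0, 156, 120, 57, 1585] [ 56. 183.] z50 [0.4163 0.2725] z16 [0.4164 0.243 ]
tool delta mm [ 360.6 -510.9   70.1] yaw of tool y deg 74.3 tcp [0.4852 0.3942 0.0715] t 3.25 j [-0.79  0.62  0.08  1.78 -0.06  0.75  0.61]
tool delta mm [ 0.5 -0.8 49.5] yaw of tool y deg 74.3 tcp [0.4852 0.3942 0.0715] t 3.25 j [-0.79  0.62  0.08  1.78 -0.06  0.75  0.61]
```

View pics/w3.png

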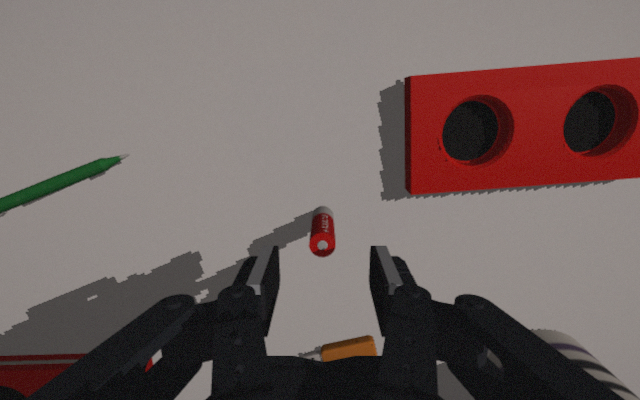

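The battery sits midway between the fingers, with its button at (322,244), at the expected place. I'll descend and grip.

```bash
python3 -m handwheel '[[[0.5,0,0,0.02,0],[0.5,0,0,0.02,0],[0.5,0,0,0.009,0],[0.5,0,0,0,0],[1,0,0,0,0],[1,0,0,0,0],[1,0,0,0,0],[1,0,0,0,0]]]' 30
python3 -m handwheel '[[[1,0,0,0,0],[1,0,0,-0.02,0],[1,0,0,-0.03,0],[1,0,0,-0.03,0],[1,0,0,-0.03,0],[1,0,0,-0.02,0],[1,0,0,0,0],[1,0,0,0,0]]]' 30
python3 - <<'E'
from h import *
cp=campose("top");im=optics.grab_frame("top")
# dark pockets of the red & green stands in the top picture
g=im[...,:].max(2)
for l,c in(("red",(298,200)),("green",(405,193))):
    x0,y0=c[0]-26,c[1]-17;sub=im[y0:y0+34,x0:x0+52]
    cv2.imwrite(f"pics/st_{l}.png",sub)
    w=np.clip(90-sub.max(2).astype(float),0,None)
    N,L,st,ce=cv2.connectedComponentsWithStats((w>0).astype(np.uint8))
    for i in range(1,N):
        if st[i,4]>20:
            q=ce[i]+[x0,y0];print(l,st[i].tolist(),q.round(1),onz(cp,q,.004)[0].round(4),onz(cp,q,.016)[0].round(4))
s=telemetry.observe();print(s["gripper_width"],s["grasp_force"])
E
```

```text
time: 4.25
tool_pos: [0.4848, 0.3939, 0.0218]
ee_rot: [0.429, 3.112, 0.001]
ft_force: [0.8, 0.4, 2.0]
gripper_width: 0.0136
grasp_force: 29.7
time: 5.25
tool_pos: [0.4839, 0.3932, 0.1504]
ee_rot: [-0.429, -3.111, 0.002]
ft_force: [0.5, 0.6, -0.7]
gripper_width: 0.0139
grasp_force: 29.7
red [10, 11, 9, 10, 69] [285.9 198.4] [0.5802 0.1896 0.004 ] [0.5784 0.1885 0.016 ]
red [29, 14, 12, 12, 102] [306.2 202.6] [0.5632 0.1194 0.004 ] [0.5616 0.1188 0.016 ]
green [1, 7, 44, 27, 575] [401.4 197.1] [ 0.5726 -0.21    0.004 ] [ 0.5709 -0.2081  0.016 ]
0.01326489059851263 29.67877686023712
```

```bash
python3 - <<'E'
from h import *
delta(.579,.189,.12)
E
```

```text
tool delta mm [-146.9 -170.6   30.1] yaw of tool y deg 74.3 tcp [0.4838 0.3931 0.15  ] t 5.3 j [-0.8   0.51  0.09  1.74 -0.05  0.89  0.61]
```

```bash
python3 -m handwheel '[[[1,-0.024,-0.028,0,0],[1,-0.025,-0.029,0,0],[1,-0.025,-0.029,0.01,0],[1,-0.025,-0.029,0.01,0],[1,-0.024,-0.028,0.01,0],[1,-0.024,-0.028,0,0],[1,0,0,0,0],[1,0,0,0,0]]]' 30
python3 look.py w4;python3 - <<'E'
from h import *
delta(.579,.189,.026)
E
```

```text
time: 6.3
tool_pos: [0.579, 0.1897, 0.1203]
ee_rot: [-0.428, -3.11, 0.0]
ft_force: [-1.5, 0.4, -0.0]
gripper_width: 0.0136
grasp_force: 29.7
r [174, 158, 196, 93, 13190] [272.5 203.8] z50 [0.5627 0.1585] z16 [0.5711 0.1503]
r [307, 246, 35, 66, 1563] [323.6 279.8] z50 [0.6274 0.1761] z16 [0.6462 0.1707]
g [197, 0, 37, 12, 215] [211.4   3.9] z50 [0.4397 0.1624] z16 [0.4284 0.1549]
g [15, 68, 62, 25, 1026] [45.  81.3] z50 [0.4512 0.0499] z16 [0.4418 0.0243]
g [1, 208, 58, 33, 941] [ 29.9 223.4] z50 [ 0.5308 -0.0063] z16 [ 0.5342 -0.041 ]
tool delta mm [ 506.1 -339.1  121.4] yaw of tool y deg 74.4 tcp [0.5789 0.1905 0.1205] t 6.35 j [-0.46  0.53  0.12  1.8  -0.08  0.82  0.99]
tool delta mm [-0.7 -1.4 94.5] yaw of tool y deg 74.4 tcp [0.5789 0.1905 0.1205] t 6.35 j [-0.46  0.53  0.12  1.8  -0.08  0.82  0.99]
```

View pics/w4.png

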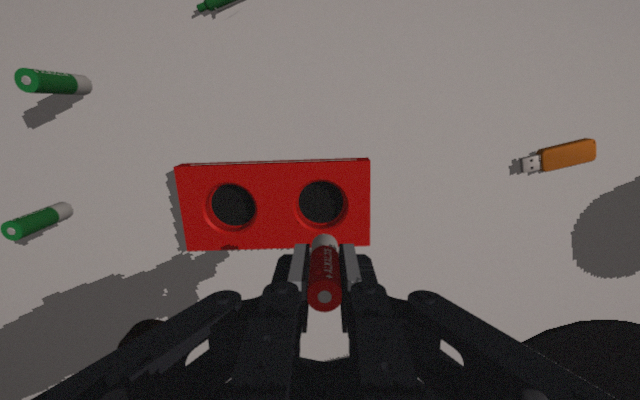

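The held battery hangs upright at (323,275). The rims of the right-hand stand's pockets are centred near (322,204) and (231,206).

```bash
python3 - <<'E'
from h import *
cp=campose("wrist");print(onz(cp,[(322,204),(231,206)],.016)[:,:2].round(4)); print(proj(cp,[[.579,.189,.016],[.562,.119,.016]]).round(0))
delta(.579,.189,.0265)
E
```

```text
[[0.5818 0.1883]
 [0.564  0.1191]]
[[322. 201.]
 [230. 204.]]
tool delta mm [-0.7 -1.4 94. ] yaw of tool y deg 74.4 tcp [0.5789 0.1905 0.1205] t 6.35 j [-0.46  0.53  0.12  1.8  -0.08  0.82  0.99]
```

```bash
python3 -m handwheel '[[[1,-0.002,-0.001,0.02,0],[1,0,0,0.025,0],[1,0,0,0.025,0],[1,0,0,0.015,0],[1,0,0,0.008,0],[1,0,0,0.001,0],[1,0,0,0,0],[1,0,0,0,0]]]' 30
python3 -m handwheel '[[[1,0,0,0,0],[0.75,0,0,0,0],[0.65,0,0,0,0],[0.6,0,0,0,0],[0.6,0,0,0,0],[0.6,0,0,-0.02,0],[0.6,0,0,-0.03,0],[0.6,0,0,-0.04,0]]]' 30
python3 - <<'E'
from h import *
delta(.517,-.379,.2)
E
```

```text
time: 7.35
tool_pos: [0.582, 0.1879, 0.0281]
ee_rot: [0.429, 3.111, 0.001]
ft_force: [-0.6, 0.2, -0.7]
gripper_width: 0.0138
grasp_force: 29.7
time: 8.35
tool_pos: [0.5812, 0.1876, 0.1189]
ee_rot: [-0.429, -3.112, 0.0]
ft_force: [0.3, 0.4, -0.8]
gripper_width: 0.0338
grasp_force: 0.0
tool delta mm [ -91.5 -562.9  -81. ] yaw of tool y deg 74.3 tcp [0.5812 0.1876 0.1189] t 8.35 j [-0.46  0.53  0.12  1.8  -0.08  0.82  1.  ]
```

```bash
python3 -m handwheel '[[[0.6,0,0,-0.04,0],[0.6,-0.005,-0.03,-0.04,0],[0.6,-0.009,-0.055,0,0],[0.6,-0.009,-0.055,0,0],[0.6,-0.009,-0.055,0,0],[0.6,-0.009,-0.055,0,0],[0.6,-0.009,-0.055,0,0],[0.6,-0.009,-0.055,0,0]]]' 30
python3 -m handwheel '[[[0.6,-0.009,-0.055,0,0],[0.6,-0.009,-0.055,0,0],[0.6,-0.009,-0.055,0,0],[0.6,-0.006,-0.035,0,0],[0.6,0,0,0,0],[0.6,0,0,0,0],[0.6,0,0,0,0],[0.6,0,0,0,0]]]' 30
python3 look.py w5;python3 - <<'E'
from h import *
im=optics.grab_frame("top");a=cv2.resize(im[180:220,270:330],None,fx=6.6,fy=6.6,interpolation=cv2.INTER_CUBIC)
w=cv2.imread("pics/w5.png");b=cv2.resize(w[100:300,170:470],(396,264))
cv2.imwrite("pics/c5.png",np.hstack([a[:264,:396],b]))
E
```

```text
time: 9.35
tool_pos: [0.5408, -0.1765, 0.199]
ee_rot: [0.428, 3.11, 0.0]
ft_force: [1.0, -0.1, 0.3]
gripper_width: 0.034
grasp_force: 0.0
time: 10.35
tool_pos: [0.5192, -0.375, 0.1976]
ee_rot: [0.426, 3.112, 0.001]
ft_force: [0.3, 0.4, 0.7]
gripper_width: 0.0344
grasp_force: 0.0
r [481, 0, 54, 39, 813] [507.3  16.4] z50 [ 0.4258 -0.1986] z16 [ 0.4229 -0.1802]
r [311, 173, 16, 22, 247] [318.5 183.4] z50 [ 0.5153 -0.3787] z16 [ 0.523  -0.3814]
g [405, 153, 163, 87, 7869] [485.2 197. ] z50 [ 0.5688 -0.2353] z16 [ 0.5828 -0.2212]
tool delta mm [600.9 221.7 197.5] yaw of tool y deg 74.4 tcp [ 0.519  -0.3752  0.1975] t 10.4 j [ 0.35  0.49  0.3   1.68 -0.17  1.    2.01]
```

View pics/c5.png

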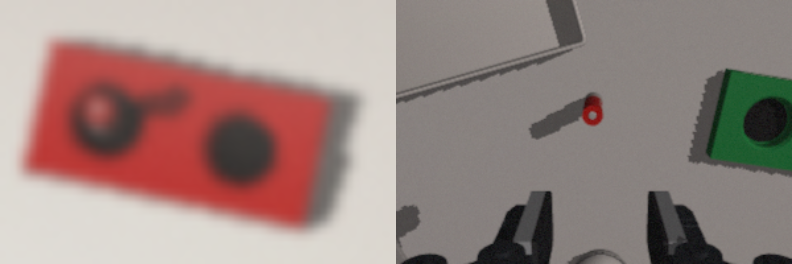

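Left: red_1 stands inside the stand's left pocket at crop (100,112). Right: the red_2 washer is at wrist pixel (318.5,186.4), with clear space round it.

```bash
python3 - <<'E'
from h import *
p=onz(campose("wrist"),(318.5,186.4),.05)[0];print(p);delta(p[0],p[1],.022)
E
```

```text
[ 0.51770922 -0.3799707   0.05      ]
tool delta mm [  0.   -4.7 175.5] yaw of tool y deg 74.4 tcp [ 0.5189 -0.3755  0.1975] t 10.45 j [ 0.36  0.49  0.3   1.68 -0.17  1.    2.01]
```

```bash
python3 -m handwheel '[[[0.6,0,-0.004,0.03,0],[0.6,0,0,0.04,0],[0.6,0,0,0.03,0],[0.6,0,0,0.02,0],[0.6,0,0,0.006,0],[0.6,0,0,0,0],[0.6,0,0,0,0],[0.6,0,0,0,0]]]' 30
python3 - <<'E'
from h import *
delta(.5177,-.38,.022)
E
```

```text
time: 11.45
tool_pos: [0.518, -0.3805, 0.0724]
ee_rot: [0.428, 3.111, -0.001]
ft_force: [-0.1, 0.3, -0.8]
gripper_width: 0.0341
grasp_force: 0.0
tool delta mm [ 0.5  0.4 50.4] yaw of tool y deg 74.3 tcp [ 0.518  -0.3805  0.0724] t 11.45 j [ 0.39  0.65  0.26  1.74 -0.22  0.78  2.06]
```

Aligned within 1 mm. I'll grip and lift.

```bash
python3 -m handwheel '[[[0.6,0,0,0.02,0],[0.6,0,0,0.02,0],[0.6,0,0,0.01,0],[0.6,0,0,0,0],[1,0,0,0,0],[1,0,0,0,0],[1,0,0,0,0],[1,0,0,0,0]]]' 30
python3 -m handwheel '[[[1,0,0,0,0],[1,0,0,-0.02,0],[1,0,0,-0.03,0],[1,0,0,-0.03,0],[1,0,0,-0.03,0],[1,0,0,-0.02,0],[1,0,0,0,0],[1,0,0,0,0]]]' 30
python3 - <<'E'
from h import *
delta(.564,.119,.12)
E
```

```text
time: 12.45
tool_pos: [0.5176, -0.3801, 0.0216]
ee_rot: [0.429, 3.112, -0.0]
ft_force: [0.0, 0.4, -0.4]
gripper_width: 0.0135
grasp_force: 29.2
time: 13.45
tool_pos: [0.517, -0.3796, 0.1504]
ee_rot: [-0.428, -3.111, -0.001]
ft_force: [-0.0, -0.5, 0.3]
gripper_width: 0.0137
grasp_force: 29.3
tool delta mm [ 89.5 492.7  30.8] yaw of tool y deg 74.3 tcp [ 0.517  -0.3796  0.1504] t 13.45 j [ 0.37  0.55  0.29  1.71 -0.19  0.92  2.03]
```

```bash
python3 -m handwheel '[[[1,0.006,0.035,0,0],[1,0.009,0.05,0,0],[1,0.009,0.05,0,0],[1,0.009,0.05,0,0],[1,0.009,0.05,0,0],[1,0.009,0.05,0,0],[1,0.009,0.05,0,0],[1,0.009,0.05,0,0]]]' 30
python3 -m handwheel '[[[1,0.009,0.05,0.01,0],[1,0.007,0.04,0.01,0],[1,0.004,0.018,0.01,0],[1,0,0,0,0],[1,0,0,0,0],[1,0,0,0,0],[1,0,0,0,0],[1,0,0,0,0]]]' 30
python3 look.py w6;python3 - <<'E'
from h import *
delta(.563,.119,.0265)
E
```

```text
time: 14.45
tool_pos: [0.5543, 0.0108, 0.1499]
ee_rot: [-0.429, -3.11, 0.001]
ft_force: [-0.2, 0.1, -0.9]
gripper_width: 0.0138
grasp_force: 29.3
time: 15.45
tool_pos: [0.5653, 0.1181, 0.1216]
ee_rot: [0.43, 3.111, 0.0]
ft_force: [0.7, -0.1, 0.1]
gripper_width: 0.014
grasp_force: 29.4
r [268, 150, 199, 94, 13731] [368.5 196. ] z50 [0.5619 0.1506] z16 [0.5723 0.1526]
r [307, 244, 35, 67, 1694] [323.8 277.3] z50 [0.6127 0.1048] z16 [0.6313 0.0995]
g [133, 57, 46, 27, 767] [155.1  71.1] z50 [0.4503 0.0448] z16 [0.4429 0.0299]
g [105, 199, 45, 33, 715] [127.2 215.3] z50 [ 0.5301 -0.0119] z16 [ 0.5355 -0.0358]
g [0, 279, 60, 83, 3073] [ 28.6 321.2] z50 [ 0.5875 -0.1211] z16 [ 0.6021 -0.1625]
tool delta mm [ 512.1 -267.   121.3] yaw of tool y deg 74.3 tcp [0.5653 0.1183 0.1216] t 15.5 j [-0.41  0.48  0.18  1.88 -0.12  0.79  1.14]
tool delta mm [ 2.4  0.1 95.1] yaw of tool y deg 74.3 tcp [0.5653 0.1183 0.1216] t 15.5 j [-0.41  0.48  0.18  1.88 -0.12  0.79  1.14]
```

View pics/w6.png

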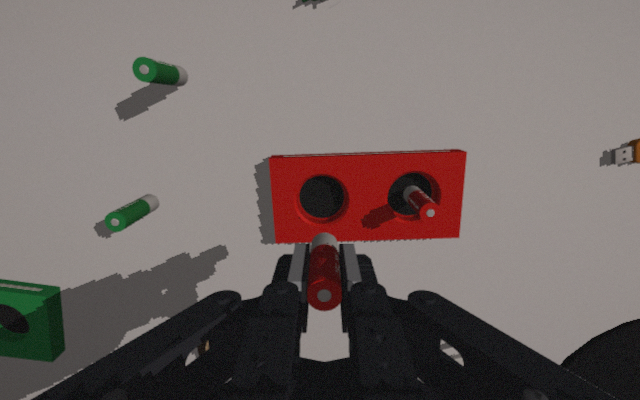

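red_1 stands upright in the right-hand pocket (foot 408,190; button 431,212). The empty pocket is at (322,197), straight ahead of the held battery.

```bash
python3 -m handwheel '[[[1,0.002,0,0.02,0],[1,0,0,0.025,0],[1,0,0,0.025,0],[1,0,0,0.015,0],[1,0,0,0.008,0],[1,0,0,0.002,0],[1,0,0,0,0],[1,0,0,0,0]]]' 30
python3 -m handwheel '[[[1,0,0,0,0],[0.75,0,0,0,0],[0.65,0,0,0,0],[0.6,0,0,0,0],[0.6,0,0,0,0],[0.6,0,0,-0.02,0],[0.6,0,0,-0.03,0],[0.6,0,0,-0.04,0]]]' 30
python3 - <<'E'
from h import *
cp=campose("wrist");delta(.45,.04,.17)
E
```

```text
time: 16.5
tool_pos: [0.5637, 0.1193, 0.027]
ee_rot: [0.429, 3.111, 0.001]
ft_force: [-0.1, 0.6, -0.6]
gripper_width: 0.0135
grasp_force: 29.4
time: 17.5
tool_pos: [0.5629, 0.119, 0.1179]
ee_rot: [-0.429, -3.112, 0.0]
ft_force: [0.4, 0.9, 0.7]
gripper_width: 0.0343
grasp_force: 0.0
tool delta mm [  87.3 -106.6  -52. ] yaw of tool y deg 74.3 tcp [0.5629 0.119  0.1179] t 17.5 j [-0.41  0.48  0.18  1.89 -0.12  0.78  1.14]
```

```bash
python3 -m handwheel '[[[0.6,0,0,-0.03,0],[0.6,0,0,-0.03,0],[0.6,0.025,-0.03,0,0],[0.6,0.03,-0.036,0,0],[0.6,0.022,-0.03,0,0],[0.6,0.01,-0.01,0,0],[0.6,0,0,0,0],[0.6,0,0,0,0]]]' 30
python3 look.py w7
```

```text
time: 18.5
tool_pos: [0.4521, 0.0415, 0.1768]
ee_rot: [0.427, 3.111, 0.001]
ft_force: [0.6, -0.0, -0.5]
gripper_width: 0.0344
grasp_force: 0.0
r [80, 195, 47, 33, 689] [102.5 211.1] z50 [ 0.417 -0.146] z16 [ 0.4213 -0.1723]
r [384, 228, 153, 70, 7246] [464.7 260.6] z50 [0.5482 0.1467] z16 [0.5692 0.1575]
g [419, 67, 151, 59, 1242] [492.5  96. ] z50 [0.4133 0.1891] z16 [0.4172 0.2053]
g [310, 172, 16, 23, 217] [317.7 184.2] z50 [0.4443 0.0387] z16 [0.4521 0.0358]
g [114, 317, 28, 7, 74] [128.5 320.2] z50 [ 0.5237 -0.1723] z16 [ 0.5415 -0.2019]
g [61, 318, 73, 55, 1617] [ 85.1 338.9] z50 [ 0.5318 -0.2222] z16 [ 0.5507 -0.2581]
tool delta mm [ 424.3 -161.8  176. ] yaw of tool y deg 74.4 tcp [0.452  0.0415 0.1766] t 18.55 j [-0.36  0.21  0.22  2.13 -0.06  0.81  1.2 ]
```

View pics/w7.png

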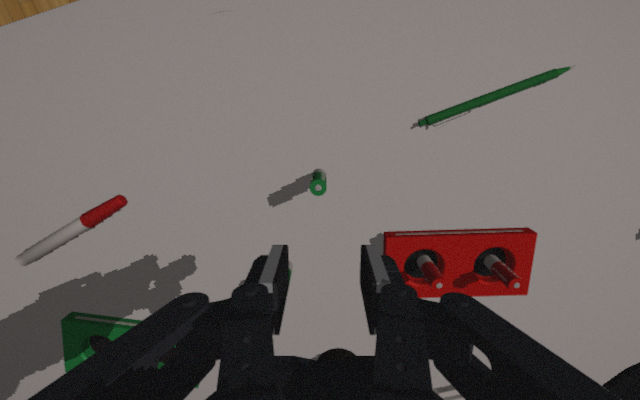

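Both red batteries stand upright in their pockets. The near green battery's washer is at (318,187).

```bash
python3 - <<'E'
from h import *
p=onz(campose("wrist"),(318,187.2),.05)[0];print(p);delta(p[0],p[1],.022)
E
```

```text
[0.44650675 0.03817339 0.05      ]
tool delta mm [  4.5  -4.8 154.6] yaw of tool y deg 74.4 tcp [0.452  0.0415 0.1766] t 18.55 j [-0.36  0.21  0.22  2.13 -0.06  0.81  1.2 ]
```

```bash
python3 -m handwheel '[[[0.6,0.004,-0.004,0.025,0],[0.6,0,0,0.035,0],[0.6,0,0,0.025,0],[0.6,0,0,0.015,0],[0.6,0,0,0.005,0],[0.6,0,0,0,0],[0.6,0,0,0,0],[0.6,0,0,0,0]]]' 30
python3 - <<'E'
from h import *
delta(.4465,.0382,.022)
E
```

```text
time: 19.55
tool_pos: [0.4464, 0.038, 0.072]
ee_rot: [0.429, 3.111, 0.001]
ft_force: [-0.1, 0.0, 0.0]
gripper_width: 0.0343
grasp_force: 0.0
tool delta mm [ 0.   0.2 50. ] yaw of tool y deg 74.3 tcp [0.4464 0.038  0.072 ] t 19.55 j [-0.32  0.39  0.19  2.21 -0.14  0.55  1.27]
```

```bash
python3 -m handwheel '[[[0.6,0,0,0.02,0],[0.6,0,0,0.02,0],[0.6,0,0,0.01,0],[0.6,0,0,0,0],[1,0,0,0,0],[1,0,0,0,0],[1,0,0,0,0],[1,0,0,0,0]]]' 30
python3 -m handwheel '[[[1,0,0,0,0],[1,0,0,-0.02,0],[1,0,0,-0.03,0],[1,0,0,-0.03,0],[1,0,0,-0.03,0],[1,0,0,-0.02,0],[1,0,0,0,0],[1,0,0,0,0]]]' 30
python3 - <<'E'
from h import *
delta(.595,-.182,.13)
E
```

```text
time: 20.55
tool_pos: [0.4464, 0.0379, 0.0219]
ee_rot: [0.429, 3.111, 0.001]
ft_force: [-0.1, -0.6, 6.3]
gripper_width: 0.0135
grasp_force: 29.6
time: 21.55
tool_pos: [0.4452, 0.0378, 0.1506]
ee_rot: [-0.428, -3.111, 0.001]
ft_force: [-0.3, -0.2, -0.2]
gripper_width: 0.0136
grasp_force: 29.3
tool delta mm [-203.6 -171.1   20.5] yaw of tool y deg 74.3 tcp [0.4452 0.0378 0.1506] t 21.55 j [-0.36  0.24  0.23  2.17 -0.08  0.74  1.22]
```

```bash
python3 -m handwheel '[[[1,-0.025,-0.021,0,0],[1,-0.036,-0.03,0,0],[1,-0.036,-0.03,0,0],[1,-0.036,-0.03,0,0],[1,-0.035,-0.03,0.01,0],[1,-0.025,-0.02,0.01,0],[1,-0.01,-0.01,0,0],[1,0,0,0,0]]]' 30
python3 -m handwheel '[[[1,0,0,0,0],[1,0,0,0,0],[1,0,0,0,0],[1,0,0,0,0],[1,0,0,0,0],[1,0,0,0,0],[1,0,0,0,0],[1,0,0,0,0]]]' 30
python3 look.py w8
```

```text
time: 22.55
tool_pos: [0.5944, -0.1821, 0.1303]
ee_rot: [-0.43, -3.11, 0.0]
ft_force: [1.1, 0.6, 0.0]
gripper_width: 0.0135
grasp_force: 29.3
time: 23.55
tool_pos: [0.595, -0.1817, 0.1313]
ee_rot: [-0.429, -3.112, -0.0]
ft_force: [-0.3, -0.2, -0.1]
gripper_width: 0.0136
grasp_force: 29.3
r [626, 41, 14, 63, 436] [634.8  81.3] z50 [0.5667 0.0327] z16 [0.5729 0.0624]
g [527, 40, 24, 25, 382] [538.3  51.9] z50 [ 0.5325 -0.025 ] z16 [ 0.5335 -0.0041]
g [182, 138, 192, 110, 12396] [272.5 192.7] z50 [ 0.5738 -0.213 ] z16 [ 0.5811 -0.2208]
g [315, 244, 16, 16, 109] [321.7 250.1] z50 [ 0.6255 -0.1918] z16 [ 0.6407 -0.1963]
g [314, 261, 13, 15, 108] [319.8 267. ] z50 [ 0.6384 -0.197 ] z16 [ 0.6556 -0.2023]
g [307, 272, 35, 37, 792] [324.1 291.3] z50 [ 0.6594 -0.1995] z16 [ 0.6797 -0.2052]
tool delta mm [622.   14.  131.3] yaw of tool y deg 74.3 tcp [ 0.595  -0.1817  0.1312] t 23.6 j [ 0.03  0.54  0.29  1.77 -0.2   0.86  1.7 ]
```

View pics/w8.png

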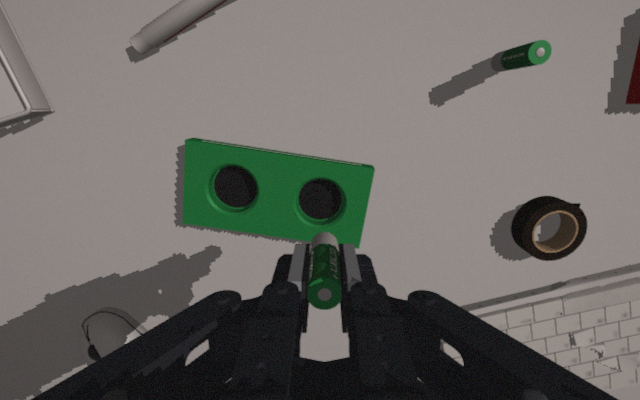

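Green stand pocket rims are near (321,200) and (234,187). The held green battery is upright. The other green battery's button is at (540,52).

```bash
python3 - <<'E'
from h import *
cp=campose("wrist");q=onz(cp,[(321,200.5),(234,187.5)],.016)[:,:2];print(q.round(4),np.linalg.norm(q[0]-q[1]));print(onz(cp,(540,52),.05).round(4))
delta(*q[0],.0265)
E
```

```text
[[ 0.5981 -0.1848]
 [ 0.5686 -0.2493]] 0.0709085991324717
[[ 0.5329 -0.0239  0.05  ]]
tool delta mm [ -3.8  -2.1 104.7] yaw of tool y deg 74.3 tcp [ 0.595  -0.1817  0.1312] t 23.6 j [ 0.03  0.54  0.29  1.77 -0.2   0.86  1.7 ]
```

```bash
python3 -m handwheel '[[[1,-0.003,-0.002,0.025,0],[1,0,0,0.03,0],[1,0,0,0.025,0],[1,0,0,0.015,0],[1,0,0,0.008,0],[1,0,0,0.001,0],[1,0,0,0,0],[1,0,0,0,0]]]' 30
python3 -m handwheel '[[[1,0,0,0,0],[0.75,0,0,0,0],[0.65,0,0,0,0],[0.6,0,0,0,0],[0.6,0,0,0,0],[0.6,0,0,-0.02,0],[0.6,0,0,-0.03,0],[0.6,0,0,-0.04,0]]]' 30
python3 - <<'E'
from h import *
delta(.533,-.0245,.16)
E
```

```text
time: 24.6
tool_pos: [0.5979, -0.1845, 0.0281]
ee_rot: [0.429, 3.111, -0.0]
ft_force: [-0.8, 0.3, 0.1]
gripper_width: 0.0139
grasp_force: 29.3
time: 25.6
tool_pos: [0.5971, -0.1844, 0.1189]
ee_rot: [-0.429, -3.112, 0.0]
ft_force: [0.2, -0.1, -1.0]
gripper_width: 0.0343
grasp_force: 0.0
tool delta mm [105.  136.6 -41.1] yaw of tool y deg 74.3 tcp [ 0.5971 -0.1844  0.1189] t 25.6 j [ 0.03  0.56  0.29  1.77 -0.2   0.84  1.71]
```

```bash
python3 -m handwheel '[[[0.6,0,0,-0.03,0],[0.6,0.01,0.015,-0.02,0],[0.6,0.025,0.03,0,0],[0.6,0.03,0.04,0,0],[0.6,0.025,0.035,0,0],[0.6,0.013,0.016,0,0],[0.6,0.002,0.001,0,0],[0.6,0,0,0,0]]]' 30
python3 look.py w9
```

```text
time: 26.6
tool_pos: [0.5339, -0.0252, 0.1682]
ee_rot: [0.43, 3.11, -0.0]
ft_force: [0.4, -0.3, -0.2]
gripper_width: 0.0342
grasp_force: 0.0
r [98, 92, 53, 39, 921] [123.4 110.8] z50 [ 0.4283 -0.1539] z16 [ 0.4236 -0.1734]
r [432, 133, 180, 82, 10832] [518.7 173.5] z50 [0.5596 0.1306] z16 [0.572  0.1484]
g [317, 177, 17, 24, 233] [325.6 189.6] z50 [ 0.5301 -0.0224] z16 [ 0.5386 -0.0247]
g [75, 235, 158, 78, 7014] [145.1 273.4] z50 [ 0.5601 -0.1965] z16 [ 0.5727 -0.2216]
tool delta mm [ 520.9 -120.7  167.2] yaw of tool y deg 74.2 tcp [ 0.5339 -0.0256  0.1679] t 26.65 j [-0.25  0.35  0.28  1.96 -0.13  0.84  1.4 ]
```

View pics/w9.png

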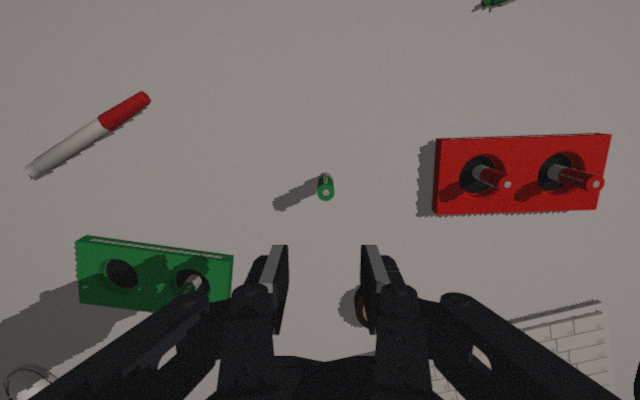

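The last green battery's washer is at (325.5,192). The first green one shows in its pocket at (190,285), and both reds are upright.

```bash
python3 - <<'E'
from h import *
p=onz(campose("wrist"),(325.5,192.5),.05)[0];print(p);delta(p[0],p[1],.072)
E
```

```text
[ 0.53235015 -0.023548    0.05      ]
tool delta mm [ 2.2  1.5 95.9] yaw of tool y deg 74.2 tcp [ 0.5339 -0.0256  0.1679] t 26.65 j [-0.25  0.35  0.28  1.96 -0.13  0.84  1.4 ]
```

```bash
python3 -m handwheel '[[[0.6,0.001,0.001,0.025,0],[0.6,0,0,0.03,0],[0.6,0,0,0.025,0],[0.6,0,0,0.013,0],[0.6,0,0,0.003,0],[0.6,0,0,0,0],[0.6,0,0,0,0],[0.6,0,0,0,0]]]' 30
python3 - <<'E'
from h import *
delta(.5323,-.0236,.022)
E
```

```text
time: 27.65
tool_pos: [0.5331, -0.0229, 0.072]
ee_rot: [0.429, 3.111, 0.001]
ft_force: [-0.8, 0.5, 0.3]
gripper_width: 0.0339
grasp_force: 0.0
tool delta mm [ 0.7 -1.  50. ] yaw of tool y deg 74.3 tcp [ 0.5331 -0.0229  0.072 ] t 27.65 j [-0.21  0.5   0.24  2.01 -0.19  0.64  1.45]
```

```bash
python3 -m handwheel '[[[0.6,0,-0.001,0.02,0],[0.6,0,0,0.02,0],[0.6,0,0,0.01,0],[0.6,0,0,0,0],[1,0,0,0,0],[1,0,0,0,0],[1,0,0,0,0],[1,0,0,0,0]]]' 30
python3 -m handwheel '[[[1,0,0,0,0],[1,0,0,-0.02,0],[1,0,0,-0.03,0],[1,0,0,-0.03,0],[1,0,0,-0.03,0],[1,0,0,-0.02,0],[1,0,0,0,0],[1,0,0,0,0]]]' 30
python3 - <<'E'
from h import *
delta(.569,-.249,.12)
E
```

```text
time: 28.65
tool_pos: [0.5331, -0.0239, 0.022]
ee_rot: [0.429, 3.111, 0.001]
ft_force: [-0.4, -0.6, 5.5]
gripper_width: 0.0139
grasp_force: 29.5
time: 29.65
tool_pos: [0.5317, -0.0238, 0.1504]
ee_rot: [-0.428, -3.111, 0.0]
ft_force: [0.5, -0.6, -0.2]
gripper_width: 0.0136
grasp_force: 29.3
tool delta mm [ -96.9 -206.7   30.3] yaw of tool y deg 74.3 tcp [ 0.5317 -0.0238  0.1504] t 29.65 j [-0.25  0.38  0.28  1.98 -0.14  0.81  1.41]
```

```bash
python3 -m handwheel '[[[1,-0.012,-0.025,0,0],[1,-0.018,-0.04,0,0],[1,-0.02,-0.042,0,0],[1,-0.02,-0.042,0,0],[1,-0.016,-0.035,0.01,0],[1,-0.011,-0.023,0.01,0],[1,0,0,0.01,0],[1,0,0,0,0]]]' 30
python3 -m handwheel '[[[1,0,0,0,0],[1,0,0,0,0],[1,0,0,0,0],[1,0,0,0,0],[1,0,0,0,0],[1,0,0,0,0],[1,0,0,0,0],[1,0,0,0,0]]]' 30
python3 look.py w10
```

```text
time: 30.65
tool_pos: [0.5686, -0.2476, 0.1192]
ee_rot: [-0.427, -3.108, -0.003]
ft_force: [-0.1, 0.1, -0.1]
gripper_width: 0.0137
grasp_force: 29.3
time: 31.65
tool_pos: [0.5697, -0.2494, 0.1213]
ee_rot: [-0.429, -3.112, -0.0]
ft_force: [0.3, -0.2, 0.4]
gripper_width: 0.0135
grasp_force: 29.3
g [267, 147, 202, 113, 13042] [365.4 203.7] z50 [ 0.5708 -0.2203] z16 [ 0.582  -0.2188]
g [307, 244, 35, 62, 927] [323.4 284.3] z50 [ 0.6223 -0.2644] z16 [ 0.6417 -0.27  ]
tool delta mm [616.   86.  121.3] yaw of tool y deg 74.3 tcp [ 0.5698 -0.2494  0.1213] t 31.7 j [ 0.13  0.56  0.31  1.78 -0.22  0.84  1.84]
```

View pics/w10.png

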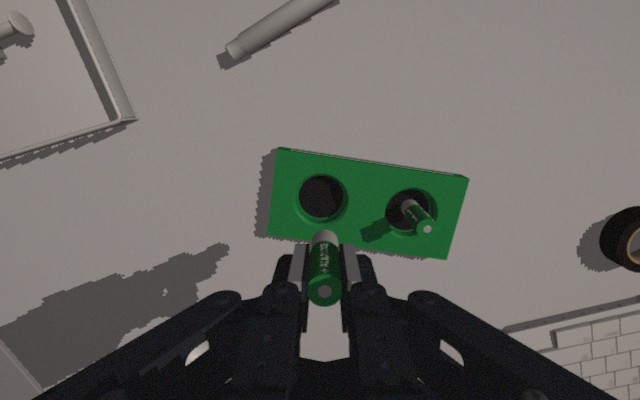

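The free pocket is at (321,198), in line with the held battery. The first green stands upright at (425,228).

```bash
python3 -m handwheel '[[[1,0,0,0.02,0],[1,0,0,0.025,0],[1,0,0,0.025,0],[1,0,0,0.015,0],[1,0,0,0.008,0],[1,0,0,0.001,0],[1,0,0,0,0],[1,0,0,0,0]]]' 30
python3 -m handwheel '[[[1,0,0,0,0],[0.75,0,0,0,0],[0.65,0,0,0,0],[0.6,0,0,0,0],[0.6,0,0,0,0],[0.6,0,0,-0.02,0],[0.6,0,0,-0.03,0],[0.6,0,0,-0.04,0]]]' 30
python3 -m handwheel '[[[0.6,0,0,-0.03,0],[0.6,0.02,0.03,-0.03,0],[0.6,0.035,0.04,0,0],[0.6,0.035,0.04,0,0],[0.6,0.03,0.03,0,0],[0.6,0,0,0,0],[0.6,0,0,0,0],[0.6,0,0,0,0]]]' 30
python3 look.py w11
```

```text
time: 32.7
tool_pos: [0.5703, -0.2496, 0.0281]
ee_rot: [0.429, 3.111, -0.0]
ft_force: [-0.5, 0.3, 0.1]
gripper_width: 0.0136
grasp_force: 29.3
time: 33.7
tool_pos: [0.5695, -0.2493, 0.1188]
ee_rot: [-0.429, -3.112, -0.0]
ft_force: [1.0, -0.5, -0.0]
gripper_width: 0.0343
grasp_force: 0.0
time: 34.7
tool_pos: [0.4927, -0.0835, 0.1778]
ee_rot: [0.432, 3.111, -0.001]
ft_force: [-0.5, -0.1, -0.2]
gripper_width: 0.0344
grasp_force: 0.0
r [183, 119, 48, 37, 764] [206.  136.9] z50 [ 0.4226 -0.1624] z16 [ 0.4224 -0.1749]
r [492, 158, 148, 76, 7953] [565.6 196.4] z50 [0.553  0.1136] z16 [0.5693 0.1359]
g [552, 0, 88, 39, 821] [598.1  18.9] z50 [0.4216 0.1461] z16 [0.4213 0.1726]
g [153, 253, 97, 60, 2711] [193.7 278.3] z50 [ 0.5393 -0.2211] z16 [ 0.5539 -0.241 ]
g [195, 258, 57, 9, 110] [222.9 261.8] z50 [ 0.5309 -0.1892] z16 [ 0.5445 -0.2051]
g [279, 270, 20, 64, 635] [289.3 302.9] z50 [ 0.5881 -0.1443] z16 [ 0.6089 -0.1546]
tool delta mm [496.8 -53.9 177.2] yaw of tool y deg 74.2 tcp [ 0.4926 -0.0834  0.1776] t 34.75 j [-0.16  0.28  0.31  2.03 -0.11  0.84  1.51]
```

View pics/w11.png

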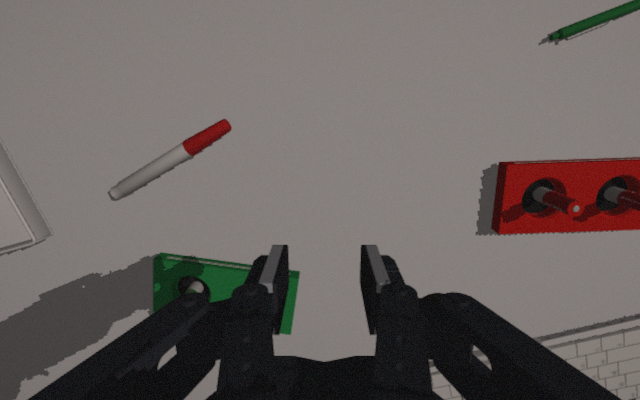

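I've used the 14 views, so the last placing is checked in numbers, by comparing change since the start at the expected spots.

```bash
python3 - <<'E'
from h import *
P={"r1":(.581,.188),"r2":(.563,.119),"g1":(.598,-.1848),"g2":(.570,-.2496)}
for n in("top","side"):
    im=optics.grab_frame(n).astype(int);o=cv2.imread(f"pics/{n}0.png").astype(int);cp=campose(n);d=abs(im-o).max(2)>35
    for k,(x,y) in P.items():
        f,t=proj(cp,[[x,y,.004],[x,y,.054]]);c=((f+t)/2).round().astype(int)
        m=np.zeros_like(d);m[c[1]-18:c[1]+19,c[0]-14:c[0]+15]=1;ys,xs=np.nonzero(d&m)
        print(n,k,"foot",f.round(1),"top",t.round(1),"n",len(xs),"x",xs.min(),xs.max(),"y",ys.min(),ys.max(),"bgr@top",im[int(t[1]+.5),int(t[0]+.5)],"was",o[int(t[1]+.5),int(t[0]+.5)])
for l in("red_1","green_1"): 
    for d in optics.trace("side",l): print(l,d["score"],np.round(d["at"]))
E
```

```text
top r1 foot [286.4 198.1] top [285. 196.] n 53 x 282 298 y 193 199 bgr@top [ 89  93 161] was [55 57 60]
top r2 foot [306.3 202.7] top [305.6 200.7] n 79 x 292 317 y 193 204 bgr@top [ 80  83 157] was [54 56 59]
top g1 foot [393.7 190. ] top [395.8 187.7] n 376 x 381 409 y 187 207 bgr@top [52 68 43] was [41 46 43]
top g2 foot [412.9 197.4] top [415.6 195.3] n 263 x 400 428 y 187 214 bgr@top [47 71 42] was [42 60 39]
side r1 foot [315.8 173.9] top [316.1 161.5] n 287 x 302 323 y 150 186 bgr@top [125 134 215] was [193 204 214]
side r2 foot [313.1 188.6] top [313.3 176.1] n 308 x 299 323 y 164 198 bgr@top [ 86  96 188] was [ 32  39 173]
side g1 foot [342.2 264.3] top [343.3 251.6] n 108 x 333 350 y 252 276 bgr@top [150 182 156] was [ 86 155  70]
side g2 foot [335.8 285.6] top [336.8 273. ] n 335 x 322 350 y 261 297 bgr@top [55 83 55] was [ 78 154  52]
red_1 0.55 [312. 181.]
```

```bash
python3 -m handwheel '[[[0.6,0,-0.02,-0.02,0],[0.6,-0.02,-0.03,0,0],[0.6,-0.02,-0.04,0,0],[0.6,-0.02,-0.03,0,0],[0.6,-0.01,-0.01,0,0],[0.6,0,0,0,0],[0.6,0,0,0,0],[0.6,0,0,0,0]]]' 30
python3 - <<'E'
from h import *
cp=campose("wrist");im=optics.grab_frame("wrist");hsv=cv2.cvtColor(im,cv2.COLOR_BGR2HSV)
for k,(x,y) in {"g1":(.598,-.1848),"g2":(.570,-.2496)}.items():
    pts=np.array([[x,y,z] for z in(.004,.009,.015,.025,.035,.045,.054)]);q=proj(cp,pts)
    print(k,[(a.round().astype(int).tolist(),im[int(a[1]+.5),int(a[0]+.5)].tolist()) for a in q])
    # silver button: unsaturated bright pixels near predicted top
    t=q[-1].astype(int);w=hsv[t[1]-25:t[1]+26,t[0]-25:t[0]+26];ys,xs=np.nonzero((w[...,1]<60)&(w[...,2]>110));print(" button mean",xs.mean()+t[0]-25,ys.mean()+t[1]-25,len(xs))
E
```

```text
time: 35.95
tool_pos: [0.5243, -0.2248, 0.1973]
ee_rot: [-0.426, -3.112, -0.001]
ft_force: [-0.5, -0.1, 0.2]
gripper_width: 0.0343
grasp_force: 0.0
g1 [([377, 230], [39, 48, 40]), ([378, 231], [11, 31, 10]), ([379, 234], [19, 38, 18]), ([380, 237], [10, 32, 12]), ([382, 241], [23, 42, 18]), ([384, 245], [44, 87, 27]), ([385, 249], [106, 110, 116])]
 button mean 404.0566037735849 265.29245283018867 106
g2 [([313, 222], [55, 69, 59]), ([313, 223], [48, 66, 49]), ([313, 225], [79, 92, 83]), ([312, 229], [59, 77, 63]), ([312, 232], [36, 75, 27]), ([312, 236], [81, 103, 80]), ([311, 240], [103, 109, 115])]
 button mean 308.31186440677965 259.6406779661017 295
```

Both green batteries show silver foot, green wrap and silver button exactly along the predicted upright axes, so all four are placed. I'm handing in.

```bash
python3 -c "
from bench import ticket;print(ticket.hand_in())"
```

```text
the job is handed in; nothing more can be done
None
```

I put both red batteries in the right-hand red stand, then both green ones in the green stand, all upright in their own pockets, and handed the job in at about 36 s; the last green was checked only by pixel colours, as my 14 views were used up.

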